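# Bring the tea tin to the front of the carousel

## Robot

A 7-joint arm with a two-finger parallel gripper is mounted at the origin on the work surface. World frame = base frame: x ahead of the robot, y to its left, z up, the work surface at z = 0. Lengths are in m, angles in rad, forces in N, time in s.
With the tool pointing down it reaches from about 0.4 to 0.875 m from the base axis. Payload 6.5 kg.
Tool frame: the origin (TCP) lies between the finger pads; the fingertips stand 14 mm ahead of it and the grasp point (between the pads) lies 5 mm behind it; y points along the fingers, z is the direction in which the jaws open and shut, and the axes are right-handed (so a half turn about y gives the same grasp; the last joint's range is limited). The gripper opens to 85 mm and grips with 20 to 120 N. Pads are 22 mm wide; open, the fingers measure 114 mm over their backs; the gripper's body (76 mm by 85 mm) begins 54 mm behind the grasp point. The pads swing forward as they close: fully open they stand 13 mm farther back than shut.
Start: joints at [1.109, 0.536, -0.004, 1.538, 0.003, 1.067, -0.071], TCP at [0.251, -0.6, 0.245] pointing down, gripper open.
Joint ranges: [-2.7, 2.7], [-0.37, 2.16], [-1.27, 1.26], [0.24, 2.4], [-1.31, 4.45], [0.19, 1.91], [-2.76, 2.76]. Speed limits (rad/s): [2.39, 2.39, 3.14, 3.14, 3.14, 3.14, 3.14].

## Interface

Orientations are given as [roll, pitch, yaw] about the fixed x, y, z axes, in that order (R = Rz(yaw) Ry(pitch) Rx(roll)).
In Python, from plant import bot gives the robot as it stands.
- The arm moves only by the tool step_arm, never from a script. Its arguments are lists of equal length, an entry for each row: "travel": the shift along the tool's x, y, z in cm, a list of three; "rotation": the turn, a rotation vector about the tool's x, y, z in rad, a list of three; "claw": the finger opening in cm, from 0 to 8.54. A call has 1 to 12 rows; each row shifts and turns the commanded pose from where the row before left it, along the tool's axes as they then stand; what a row does not reach is not made up. A row lasts 1/10 s, in which the tool goes at most 50 mm and 8.59 degrees, less where a joint would pass 70% of its speed; a pose out of reach is approached as far as the arm can. A call with a gripper value outside its range is refused whole. The fingers move at their own pace and stop on an object; "force" is the grip in N (left out, the last holds). Time passes only in rows, so rows that do not move let the fingers close. It gives the time, the measured TCP pose, the force and the opening at its end, in the units of the state.
- bot.sense(): the state, without advancing time (a new reading comes with each control period).
- bot.capture(name): name is "scene" or "top" or "wrist"; returns the picture (400x640x3 uint8, blue, green, red); there is no depth.
- bot.get_calibration(name): a dict with "fx", "fy", "cx", "cy" (pixels), "cam_to_world" (4x4, takes a point from camera to world coordinates); the wrist camera has in their place "mount" (4x4, takes a point from camera to tool coordinates, whose origin is the TCP and whose axes are the tool frame's). Camera axes: x right, y down, z forward; pixel columns grow to the right and rows downward; lengths in m; the calibration is good to about 2 mm. A picture is of the moment at which its call begins: read the wrist's pose just before it. get_calibration takes no time and is no camera call.
- bot.sign_off(): hands the job in, once; it reports no verdict.
The state is a dict: "t": time; "joint_pos": joint angles; "qvel": joint speeds; "joint_torque": joint torques, N m; "tcp_pos": TCP position; "tool_rot": TCP orientation; "wrist_force": force on the tool from outside, world axes, zero at the start; "torque": the same for the moment, N m; "width": opening from 0.0 (shut) to 1.0 (fully open).
Only numpy, scipy, OpenCV 4.12 (cv2) and the standard library are available. Lean on these libraries where they do the work, as an engineer would, in place of code of your own. Each camera call takes 0.05 s, during which the arm holds its last target. There are 200 camera calls.

## Task

Slide the thin breakfast board up out of the slotted rack in front of the tea carousel, because the tea tin's scoop handle would catch on it, and put it away in the upper white basket. Then take the carousel's top bar and turn it until the square tea tin faces front, its handle pointing straight out over the empty slot, and finish while still gripping the bar so that the carousel is held still there. Do not disturb the tea things standing around.

Things in the scene. Friction and masses are not known exactly. Their poses are not given: they have to be found in the camera images.
- board_center (a point): Centre of the thin loose plywood breakfast board, 120 mm wide (its y), 140 mm high (its z), 8 mm thick (its x), about 0.1 kg. It starts upright in the rack of the stand, its x along the stand's x, its foot 12 mm, its centre 82 mm and its top edge 152 mm above the table. The top 102 mm stand clear of the rack.
- slot (a point): Middle of the floor of the rack's slot, 12 mm above the table, on the fixed wooden stand. Slot 12 mm (x) by 126 mm (y), its rails 38 mm high. Stand axes: z up, x from the slot to the carousel's axis, which lies at x = +165 mm, y = 0 from here; the stand's front is its -x side, towards the robot.
- bar (a point): Centre of the wooden grip bar on top of the carousel's post, on the turning axis, 196 mm above the table; it turns with the carousel. The bar is 60 mm long (its x), 12 mm thick (its y), 24 mm high (its z) and level; the post under it is 16 mm thick. Its x is parallel to the tin's handle; the tin lies on its -x side.
- tin (a point): Centre of the square steel tea tin, 75 mm from the axis, 73 mm above the table, 53 mm wide, top at 113 mm; fixed on the turntable (radius 110 mm, top at 40 mm) with four round glass jars (50 mm wide, tops at most 112 mm). Its wooden scoop handle, 10 mm thick, sticks out along its -x, 86 mm above the table, as far as 185 mm from the axis.
- carousel (a joint): Turntable angle, counter-clockwise seen from above. At 0 and also at 6.283 the tin faces front, its handle over the slot. End stops at -0.5 and 6.78, friction about 0.1 N m plus 0.1 N m s of damping, no spring: it stays where left. Starts between 0.9 and 5.4; the front can be reached either way round. With the board in the rack the handle strikes it about 0.3 rad before the front.
- basket_in (a point): Centre of the inner floor of the upper of two stacked white plastic baskets (fixed), 89 mm above the table. The open basket is 210 mm (x) by 190 mm (y) outside, walls 4 mm, rim 155 mm above the table, 66 mm above this floor. The stack is left or right of the stand. The board may stand, lean or lie in it.
- teapot: Bystander: white ceramic teapot with lid, 120 mm wide body, 121 mm high, spout along its +x to 100 mm, on a cork trivet 10 mm thick, on the side of the stand opposite the baskets. Origin at the centre of its underside.
- glass1: Bystander: tea glass, 62 mm wide, 72 mm high, between stand and robot on the left. Origin at the centre of its underside.
- glass2: Bystander: tea glass as glass1, beyond the stand on the left.
- glass3: Bystander: tea glass as glass1, beyond the stand on the right.
- sugar_bowl: Bystander: white bowl, 100 mm wide, 50 mm high, beyond the stand on the left. Origin at the centre of its underside.
- jam_jar: Bystander: jam jar, 66 mm wide, 80 mm high, between stand and robot on the right. Origin at the centre of its underside.
- teaspoon: Bystander: teaspoon 120 mm long lying flat close to the right of the stand.
Mind the look-alikes: they are no part of the job. Leave any red look-alike of the part that bears board_center alone.

How it is judged:
By the outcome, as a careful person would: the job done as asked, in the order asked, and still so for the second after the job is handed in, while the arm keeps its last pose, push and grip.
It also fails if it takes over 58 s, if anything falls off the work surface, if the arm or the gripper's body presses on something with over 40 N, if the wrist force passes 120 N, or if a joint passes its speed limit or range.

## Working session

There is one attempt and no reset: what is moved stays moved. The work goes in short steps, Python scripts to look and compute and a tool call to move; the robot and the scene stay as the last step left them, time stands still between calls to the robot, and variables do not carry over. Pictures are saved under pics/ and viewed, about 8 in all and at most 12, crops included, and the job is handed in when it is done.

Besides the shell and the picture viewer there is one more tool, called after "Call:" as name(argument=value, ...), one argument or row to a line, values as JSON. step_arm: Moves the arm, as the interface text tells. Its arguments: {"type":"object","properties":{"travel":{"type":"array","items":{"type":"array","items":{"type":"number"}}},"rotation":{"type":"array","items":{"type":"array","items":{"type":"number"}}},"claw":{"type":"array","items":{"type":"number"}},"force":{"type":"number"}},"required":["travel","rotation","claw"]}

```bash
ls; mkdir -p pics; python3 - <<'E'
from plant import bot
import cv2,numpy as np
for n in("scene","top"):
    cv2.imwrite(f"pics/{n}0.png",bot.capture(n))
    c=bot.get_calibration(n);print(n,c["fx"],c["fy"],c["cx"],c["cy"]);print(np.round(c["cam_to_world"],4).tolist())
print(bot.get_calibration("wrist"))
print(bot.sense())
E
```

```text
pics
scene 470.23362910118533 470.23362910118533 303.5500568007249 192.88678146081375
[[0.5316, 0.6961, -0.4825, 1.178], [0.8469, -0.4293, 0.3138, -0.4474], [0.0113, -0.5755, -0.8178, 1.3122], [0.0, 0.0, 0.0, 1.0]]
top 485.3029271285401 485.3029271285401 321.2348170231894 195.97444623325828
[[0.0246, -0.9927, 0.1179, 0.3768], [-0.9997, -0.0233, 0.0119, -0.0126], [-0.009, -0.1182, -0.993, 1.2695], [0.0, 0.0, 0.0, 1.0]]
{'fx': 312.4840272738702, 'fy': 312.4840272738702, 'cx': 320.05655851531, 'cy': 194.36444565652351, 'mount': array([[-5.92752126e-04,  9.62677050e-01,  2.70652074e-01,
        -6.83623035e-02],
       [ 1.65621527e-04, -2.70652023e-01,  9.62677233e-01,
        -1.27524278e-01],
       [ 9.99999811e-01,  6.15454787e-04,  9.89519441e-07,
        -2.36456887e-04],
       [ 0.00000000e+00,  0.00000000e+00,  0.00000000e+00,
         1.00000000e+00]])}
{'t': 0.1, 'joint_pos': array([ 1.10883159,  0.53706944, -0.00443092,  1.53878046,  0.00261413,
        1.06731174, -0.07121757]), 'qvel': array([-1.04738223e-03, -1.28224306e-03,  6.54896384e-04, -2.88259427e-03,
       -1.03482214e-03, -6.66438015e-05, -3.74907720e-04]), 'joint_torque': array([ 1.99382754e-03, -5.84564817e+01,  1.05165794e+00, -2.59776360e+01,
        1.26001606e-02,  4.61952790e-03,  5.13460225e-05]), 'tcp_pos': array([ 0.250351  , -0.59925463,  0.24451196]), 'tool_rot': array([-1.57235413e+00, -1.32000867e-04, -2.74577345e+00]), 'wrist_force': array([-0.51068235,  0.47801656, -0.95431129]), 'torque': array([ 0.04074837, -0.01182131, -0.00356926]), 'width': 0.9981961512433334}
```

View pics/scene0.png

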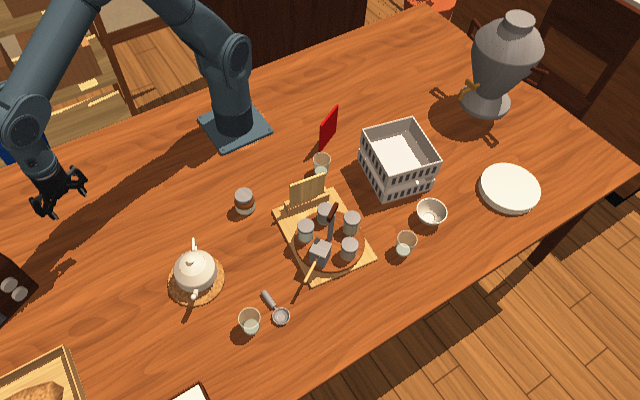

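View pics/top0.png

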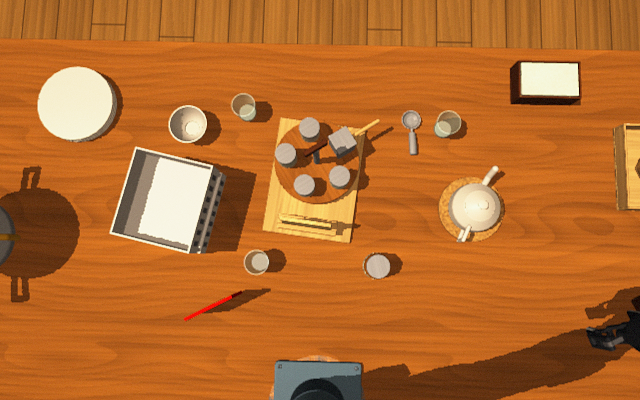

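Scene: the plywood board stands in the rack at scene (307,190) / top (308,222). Its look-alike is the red board at scene (328,128) / top (213,305), so I choose the plywood one in the stand's rack. The upper basket is at top (168,200), the dark bar at top (318,152), and the tin at (342,140) with its handle reaching (378,122). Next is a close crop to check.

```bash
python3 - <<'E'
import cv2,numpy as np
t=cv2.imread("pics/top0.png")[105:255,255:375]; s=cv2.imread("pics/scene0.png")[165:290,260:385]
b=cv2.imread("pics/top0.png")[140:260,100:230]
r=lambda i,k:cv2.resize(i,None,fx=k,fy=k,interpolation=cv2.INTER_CUBIC)
T=r(t,4);S=r(s,2.4);B=r(b,2.4)
o=np.zeros((600,800,3),np.uint8);o[:600,:480]=T;o[:300,480:780]=S;o[300:588,480:792]=B
cv2.imwrite("pics/crop1.png",o)
E
```

```text
(no output)
```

View pics/crop1.png

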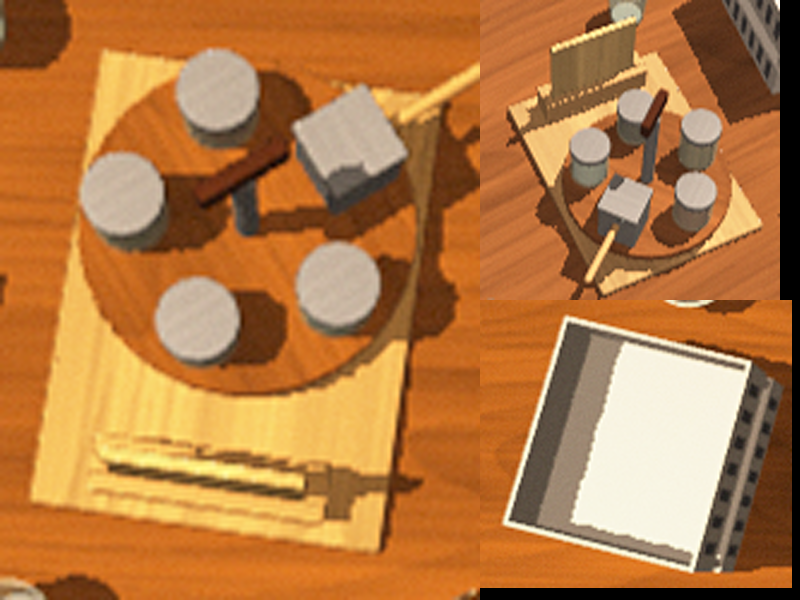

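The crop confirms the thin plywood board upright in the rack, with its top edge from crop (97,443) to (303,480). The bar's top runs (200,192)–(287,148), the tin's top is at (350,150), and the basket rim is clear.

```bash
cat > h.py <<'E'
import numpy as np
from plant import bot
from scipy.spatial.transform import Rotation as R
def ray(n,px,z,st=None):
    c=bot.get_calibration(n)
    if n=="wrist":
        T=np.eye(4);T[:3,:3]=R.from_euler("xyz",st["tool_rot"]).as_matrix();T[:3,3]=st["tcp_pos"];M=T@c["mount"]
    else: M=c["cam_to_world"]
    px=np.atleast_2d(px);d=np.c_[(px[:,0]-c["cx"])/c["fx"],(px[:,1]-c["cy"])/c["fy"],np.ones(len(px))]@M[:3,:3].T
    return M[:3,3]+d*((z-M[2,3])/d[:,2])[:,None]
E
python3 - <<'E'
from h import *
A=lambda l:np.array(l)/4+[255,105]
B=lambda l:(np.array(l)-[480,300])/2.4+[100,140]
np.set_printoptions(precision=4,suppress=True)
ang=lambda d:np.arctan2(d[1],d[0])
for nm,p,z in(("board",A([(97,443),(303,480)]),.152),("bar",A([(200,192),(287,148)]),.208),("tin",A([(350,145)]),.113),("handle",[(378,122)],.088),("stand",A([(105,50),(440,95),(380,550),(32,500)]),.012),
 ("basket",B([(567,318),(750,363),(695,570),(505,522)]),.155),("jars",A([(217,82),(124,187),(198,312),(338,280)]),.11),
 ("glass1",[(257,258)],.072),("jam",[(377,264)],.08),("red",[(185,319),(242,292)],.1),("teapot",[(475,205)],.12)):
    q=ray("top",p,z);print(nm,q[:,:2].tolist() if 0 else np.round(q[:,:2],4).tolist(),"mean",q.mean(0)[:2])
    if len(q)==2:print("  ang",ang(q[1]-q[0]),np.linalg.norm(q[1]-q[0]))
    if len(q)==4:print("  edges",[(round(ang(q[(i+1)%4]-q[i]),3),round(np.linalg.norm(q[(i+1)%4]-q[i]),3)) for i in range(4)])
E
```

```text
board [[0.4612, 0.0966], [0.4427, -0.0228]] mean [0.452  0.0369]
  ang -1.7245353483714647 0.12079096318294581
bar [[0.5983, 0.0386], [0.6244, -0.0092]] mean [0.6114 0.0147]
  ang -1.0716562608090479 0.054485813288286354
tin [[0.6493, -0.0471]] mean [ 0.6493 -0.0471]
handle [[0.7062, -0.1354]] mean [ 0.7062 -0.1354]
stand [[0.734, 0.1141], [0.7082, -0.1091], [0.4071, -0.0747], [0.4338, 0.1511]] mean [0.5708 0.0203]
  edges [(np.float64(-1.686), np.float64(0.225)), (np.float64(3.028), np.float64(0.303)), (np.float64(1.453), np.float64(0.227)), (np.float64(-0.123), np.float64(0.302))]
basket [[0.6135, 0.438], [0.573, 0.2562], [0.3719, 0.2985], [0.4131, 0.4837]] mean [0.4929 0.3691]
  edges [(np.float64(-1.79), np.float64(0.186)), (np.float64(2.934), np.float64(0.205)), (np.float64(1.352), np.float64(0.19)), (np.float64(-0.224), np.float64(0.206))]
jars [[0.6875, 0.0349], [0.6208, 0.0897], [0.5451, 0.0425], [0.5666, -0.0416]] mean [0.605  0.0314]
  edges [(np.float64(2.454), np.float64(0.086)), (np.float64(-2.584), np.float64(0.089)), (np.float64(-1.32), np.float64(0.087)), (np.float64(0.564), np.float64(0.143))]
glass1 [[0.3623, 0.1554]] mean [0.3623 0.1554]
jam [[0.3551, -0.1377]] mean [ 0.3551 -0.1377]
red [[0.2156, 0.3159], [0.2817, 0.1839]] mean [0.2486 0.2499]
  ang -1.10663309735272 0.1476361133393875
teapot [[0.5003, -0.3642]] mean [ 0.5003 -0.3642]
```

```bash
cat >> h.py <<'E'
def plan(pos,yaw,tilt=0,st=None,show=True):
    """jaw (tool z) along yaw, tool y down, tilt>0: fingers swing towards +jaw. Turn first, then travel in the turned axes."""
    s=st or bot.sense();R0=R.from_euler("xyz",s["tool_rot"])
    c,si=np.cos(yaw),np.sin(yaw)
    R1=R.from_matrix(np.array([[si,-c,0],[0,0,-1],[c,si,0]]).T)*R.from_rotvec([tilt,0,0])
    rv=(R0.inv()*R1).as_rotvec();d=np.asarray(pos)-s["tcp_pos"]
    print("t %.2f"%s["t"],"rot",np.round(rv,3),"travel cm",np.round(R1.inv().apply(d)*100,2),"now cm (unturned)",np.round(R0.inv().apply(d)*100,2),"width",round(s["width"],3),"F",np.round(s["wrist_force"],1))
E
python3 -c "
from h import *
plan([.452,.037,.27],-.118)"
```

```text
t 0.10 rot [ 1.000e-03 -1.057e+00 -1.000e-03] travel cm [-65.56  -2.55  12.53] now cm (unturned) [-43.14  -2.48 -50.94] width 0.998 F [-0.5  0.5 -1. ]
```

Call:
step_arm(
  travel=[
    [0,-0.3,0],
    [0,-0.3,0],
    [0,-0.3,0],
    [0,-0.3,0],
    [0,-0.3,0],
    [0,-0.3,0],
    [0,-0.3,0],
    [0,-0.4,0],
  ],
  rotation=[
    [0,-0.132,0],
    [0,-0.132,0],
    [0,-0.132,0],
    [0,-0.132,0],
    [0,-0.132,0],
    [0,-0.132,0],
    [0,-0.132,0],
    [0,-0.133,0],
  ],
  claw=[4.5,4.5,4.5,4.5,4.5,4.5,4.5,4.5],
  force=40,
)

```text
t: 0.9
tcp_pos: [0.2503, -0.5994, 0.2698]
tool_rot: [-1.572, 0.001, -1.683]
wrist_force: [0.3, 0.1, 0.1]
width: 0.532
```

Call:
step_arm(
  travel=[
    [-3,0,1],
    [-4.5,0,1],
    [-4.5,0,1],
    [-4.5,0,1],
    [-4.5,0,1],
    [-4.5,0,1],
    [-4.5,0,1],
    [-4.5,0,1],
    [-4.5,0,1],
    [-4.5,0,1],
    [-4.5,0,1],
    [-4.5,0,1],
  ],
  rotation=[
    [0,0,0],
    [0,0,0],
    [0,0,0],
    [0,0,0],
    [0,0,0],
    [0,0,0],
    [0,0,0],
    [0,0,0],
    [0,0,0],
    [0,0,0],
    [0,0,0],
    [0,0,0],
  ],
  claw=[4.5,4.5,4.5,4.5,4.5,4.5,4.5,4.5,4.5,4.5,4.5,4.5],
)

```text
t: 2.1
tcp_pos: [0.4316, -0.0909, 0.2703]
tool_rot: [-1.571, -0.0, -1.689]
wrist_force: [0.2, -0.1, 0.7]
width: 0.528
```

```bash
python3 -c "
from h import *
plan([.452,.037,.27],-.118);print(bot.sense()['joint_pos'])"
```

```text
t 2.10 rot [ 0. -0.  0.] travel cm [-12.94   0.03   0.52] now cm (unturned) [-12.94   0.02   0.52] width 0.528 F [ 0.2 -0.1  0.7]
[ 0.60913469  0.18833254 -0.55948043  2.00951505  0.12075589  0.97540145
 -0.12871569]
```

Call:
step_arm(
  travel=[
    [-4,0,0.2],
    [-4,0,0.2],
    [-3,0,0.1],
    [-1.9,0,0],
    [0,0,0],
    [0,0,0],
  ],
  rotation=[
    [0,0,0],
    [0,0,0],
    [0,0,0],
    [0,0,0],
    [0,0,0],
    [0,0,0],
  ],
  claw=[4.5,4.5,4.5,4.5,4.5,4.5],
)

```text
t: 2.7
tcp_pos: [0.4514, 0.0346, 0.27]
tool_rot: [-1.572, -0.0, -1.688]
wrist_force: [-0.5, 0.2, -0.4]
width: 0.528
```

```bash
python3 - <<'E'
from h import *
import cv2,json
s=bot.sense();im=bot.capture("wrist");cv2.imwrite("pics/w1.png",im)
json.dump({k:np.asarray(s[k]).tolist() for k in("tcp_pos","tool_rot")},open("w1.json","w"));print(s["tcp_pos"],s["joint_pos"])
E
```

```text
[0.45141417 0.03462715 0.27000117] [ 0.39282137  0.22495781 -0.64429624  1.97996626  0.16147105  0.98755115
 -0.44634372]
```

View pics/w1.png

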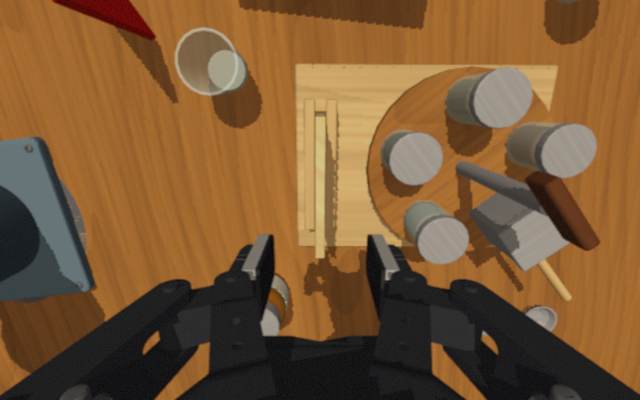

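The wrist view shows the board's top edge running from (320,113) to (320,258), right between the fingers. The bar's top has corners at about (527,178), (550,172), (598,240) and (583,248).

```bash
python3 - <<'E'
from h import *
import json
s=json.load(open("w1.json"))
for p,z in(([(320,113),(320,258)],.152),([(538,175),(590,244)],.208),([(297,66),(299,246)],.012)):
    q=ray("wrist",p,z,s);d=q[1]-q[0];print(q.round(4),q.mean(0).round(4),np.arctan2(d[1],d[0]),np.linalg.norm(d))
E
```

```text
[[ 0.4585  0.0981  0.152 ]
 [ 0.4443 -0.0226  0.152 ]] [0.4514 0.0378 0.152 ] -1.6877499616479203 0.12152625458480557
[[ 0.5883  0.0466  0.208 ]
 [ 0.6257 -0.0045  0.208 ]] [0.607 0.021 0.208] -0.9401693733843948 0.06333277472600123
[[ 0.4379  0.1504  0.012 ]
 [ 0.4098 -0.0732  0.012 ]] [0.4239 0.0386 0.012 ] -1.6957785911311531 0.2253233974083761
```

Call:
step_arm(
  travel=[
    [-0.3,2,0],
    [0,3,0],
    [0,3,0],
    [0,3,0],
    [0,2,0],
    [0,0.8,0],
    [0,0,0],
    [0,0,0],
    [0,0,0],
    [0,0,0],
    [0,0,0],
    [0,0,0],
  ],
  rotation=[
    [0,0,0],
    [0,0,0],
    [0,0,0],
    [0,0,0],
    [0,0,0],
    [0,0,0],
    [0,0,0],
    [0,0,0],
    [0,0,0],
    [0,0,0],
    [0,0,0],
    [0,0,0],
  ],
  claw=[4.5,4.5,4.5,4.5,4.5,4.5,4.5,0,0,0,0,0],
  force=40,
)

```text
t: 3.95
tcp_pos: [0.4527, 0.0379, 0.1333]
tool_rot: [-1.569, -0.0, -1.689]
wrist_force: [-0.6, -0.6, 5.9]
width: 0.086
```

Call:
step_arm(
  travel=[
    [0,0,0],
    [0,0,0],
    [0,-0.5,0],
    [0,-0.5,0],
    [0,-1,0],
    [0,-1,0],
  ],
  rotation=[
    [0,0,0],
    [0,0,0],
    [0,0,0],
    [0,0,0],
    [0,0,0],
    [0,0,0],
  ],
  claw=[0,0,0,0,0,0],
)

```text
t: 4.55
tcp_pos: [0.4521, 0.038, 0.1632]
tool_rot: [-1.571, 0.0, -1.689]
wrist_force: [0.6, 0.9, -0.8]
width: 0.088
```

Call:
step_arm(
  travel=[
    [0,-2,0],
    [0,-3,0],
    [0,-3,0],
    [0,-3,0],
    [0,-3,0],
    [0,-2,0],
    [0,-1,0],
    [0,0,0],
  ],
  rotation=[
    [0,0,0],
    [0,0,0],
    [0,0,0],
    [0,0,0],
    [0,0,0],
    [0,0,0],
    [0,0,0],
    [0,0,0],
  ],
  claw=[0,0,0,0,0,0,0,0],
)

```text
t: 5.35
tcp_pos: [0.4526, 0.0381, 0.3336]
tool_rot: [-1.568, 0.0, -1.689]
wrist_force: [-0.8, -0.7, -1.7]
width: 0.086
```

```bash
python3 - <<'E'
from h import *
c,s_=np.cos(-.22),np.sin(-.22)
P=np.array([.493+.008*c,.369+.008*s_,.33])
plan(P,-.22,0)
plan(P,-.22,.6)
E
```

```text
t 5.35 rot [-0.003  0.102 -0.   ] travel cm [-33.17   0.36  -2.48] now cm (unturned) [-33.25   0.37   0.91] width 0.086 F [-0.8 -0.7 -1.7]
t 5.35 rot [ 0.597  0.099 -0.031] travel cm [-33.17  -1.1   -2.25] now cm (unturned) [-33.25   0.37   0.91] width 0.086 F [-0.8 -0.7 -1.7]
```

Call:
step_arm(
  travel=[
    [0,0,0],
    [0,0,0],
    [-2,0,-0.2],
    [-4,0,-0.3],
    [-4.5,0,-0.3],
    [-4.5,0,-0.3],
    [-4.5,0,-0.3],
    [-4.5,0,-0.3],
    [-4.5,0,-0.3],
    [-3,0,-0.3],
    [-1.7,0,-0.1],
    [0,0,0],
  ],
  rotation=[
    [0,0.05,0],
    [0,0.05,0],
    [0,0,0],
    [0,0,0],
    [0,0,0],
    [0,0,0],
    [0,0,0],
    [0,0,0],
    [0,0,0],
    [0,0,0],
    [0,0,0],
    [0,0,0],
  ],
  claw=[0,0,0,0,0,0,0,0,0,0,0,0],
)

```text
t: 6.55
tcp_pos: [0.4987, 0.37, 0.3303]
tool_rot: [-1.574, -0.0, -1.784]
wrist_force: [-0.0, -0.1, -1.2]
width: 0.084
```

Call:
step_arm(
  travel=[
    [0,0,0],
    [0,0,0],
    [0,0,0],
    [0,0,0],
    [0,0,0],
    [0,0,0],
    [0,0,0],
    [0,0,0],
  ],
  rotation=[
    [0.06,0,0],
    [0.1,0,0],
    [0.1,0,0],
    [0.12,0,0],
    [0.12,0,0],
    [0.1,0,0],
    [0,0,0],
    [0,0,0],
  ],
  claw=[0,0,0,0,0,0,0,0],
)

```text
t: 7.35
tcp_pos: [0.5004, 0.3663, 0.3317]
tool_rot: [-0.973, -0.002, -1.789]
wrist_force: [0.1, -0.4, -0.3]
width: 0.089
```

```bash
python3 - <<'E'
from h import *
import cv2
c,s_=np.cos(-.22),np.sin(-.22)
P=np.array([.493+.008*c,.369+.008*s_,.19])
plan(P,-.22,.6);s=bot.sense();print(s["tcp_pos"],s["joint_pos"])
a=bot.capture("top")[60:300,60:400];b=bot.capture("scene")[60:300,240:480]
o=np.hstack([a,b]);cv2.imwrite("pics/p2.png",cv2.resize(o,None,fx=1.37,fy=1.37,interpolation=cv2.INTER_CUBIC))
E
```

```text
t 7.35 rot [0.002 0.003 0.001] travel cm [-0.1  11.7  -7.98] now cm (unturned) [-0.13 11.72 -7.95] width 0.089 F [ 0.1 -0.4 -0.3]
[0.50039477 0.36629036 0.33165758] [-0.5046555   0.33690287 -0.58922666  1.82250008  0.90741279  1.04896012
 -1.75100215]
```

View pics/p2.png

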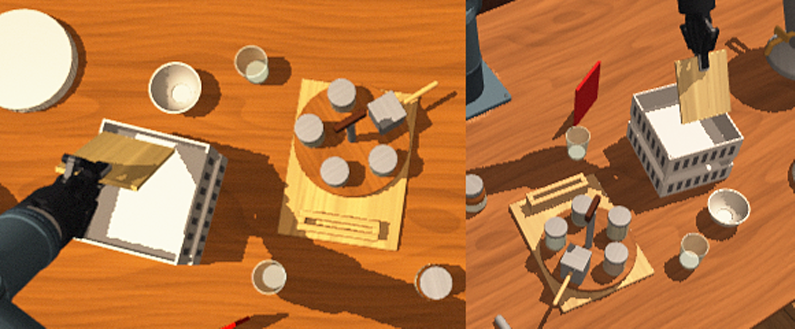

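The board is gripped, tilted with its foot away from the robot. The top view's apparent shift (board at about (115,160)) matches the parallax from its height. Lowering it straight down.

Call:
step_arm(
  travel=[
    [-0.1,1.2,-0.8],
    [0,2,-1.4],
    [0,2.5,-1.7],
    [0,2.5,-1.7],
    [0,2,-1.4],
    [0,1,-0.7],
    [0,0.5,-0.3],
    [0,0,0],
    [0,0,0],
  ],
  rotation=[
    [0,0,0],
    [0,0,0],
    [0,0,0],
    [0,0,0],
    [0,0,0],
    [0,0,0],
    [0,0,0],
    [0,0,0],
    [0,0,0],
  ],
  claw=[0,0,0,0,0,0,0,0,0],
)

```text
t: 8.35
tcp_pos: [0.5016, 0.3685, 0.1915]
tool_rot: [-0.97, 0.001, -1.79]
wrist_force: [-0.4, -0.3, -0.7]
width: 0.087
```

Release, then retract along the tool axis.

Call:
step_arm(
  travel=[
    [0,0,0],
    [0,0,0],
    [0,0,0],
    [0,0,0],
    [0,-1,0],
    [0,-1.5,0],
    [0,-2,0],
    [0,-2.5,0],
    [0,-3,0],
    [0,-3,0],
    [0,-3,0],
    [0,-2,0],
  ],
  rotation=[
    [0,0,0],
    [0,0,0],
    [0,0,0],
    [0,0,0],
    [0,0,0],
    [0,0,0],
    [0,0,0],
    [0,0,0],
    [0,0,0],
    [0,0,0],
    [0,0,0],
    [0,0,0],
  ],
  claw=[4,4,4,4,4,4,4,4,4,4,4,4],
)

```text
t: 9.55
tcp_pos: [0.3993, 0.3917, 0.3422]
tool_rot: [-0.97, 0.003, -1.786]
wrist_force: [0.3, -0.1, -0.9]
width: 0.466
```

```bash
python3 - <<'E'
from h import *
import cv2
P=np.array([.613,.017,.33])
plan(P,.58,0);s=bot.sense();print(s["tcp_pos"],s["joint_pos"])
a=bot.capture("top")[60:300,60:400];b=bot.capture("scene")[60:300,240:480]
o=np.hstack([a,b]);cv2.imwrite("pics/p3.png",cv2.resize(o,None,fx=1.37,fy=1.37,interpolation=cv2.INTER_CUBIC))
E
```

```text
t 9.55 rot [-0.57  -0.771  0.236] travel cm [43.06  1.22 -2.66] now cm (unturned) [32.05 17.26 23.18] width 0.466 F [ 0.3 -0.1 -0.9]
[0.39929607 0.39172056 0.34216854] [-0.62990166  0.26730145 -0.65358611  1.89196008  0.85725654  1.143339
 -1.89496534]
```

View pics/p3.png

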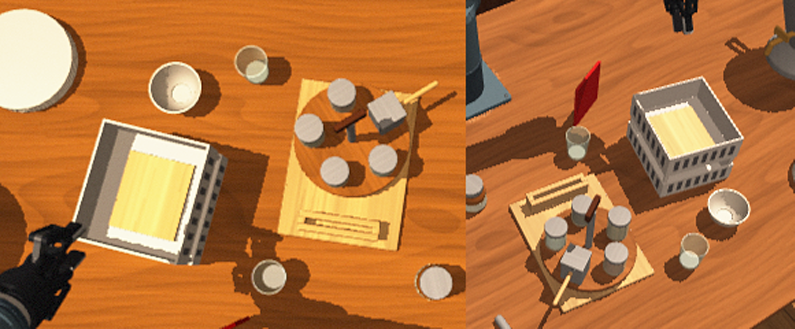

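The board lies flat inside the upper basket (crop (152,195)), and nothing else has shifted. Next is the bar.

Call:
step_arm(
  travel=[
    [0,0,0],
    [0,0,0],
    [0,0,0],
    [0,0,0],
    [0,0,0],
    [0,0,0],
    [0,0,0],
    [0,0,0],
  ],
  rotation=[
    [-0.071,-0.096,0.03],
    [-0.071,-0.096,0.03],
    [-0.071,-0.096,0.03],
    [-0.071,-0.096,0.03],
    [-0.071,-0.096,0.03],
    [-0.071,-0.096,0.03],
    [-0.071,-0.096,0.03],
    [-0.071,-0.096,0.03],
  ],
  claw=[5,5,5,5,5,5,5,5],
)

```text
t: 10.45
tcp_pos: [0.4017, 0.3894, 0.3389]
tool_rot: [-1.573, 0.003, -0.992]
wrist_force: [-0.2, 0.4, 0.0]
width: 0.585
```

Call:
step_arm(
  travel=[
    [2,0,-0.2],
    [4,0,-0.2],
    [4.5,0.1,-0.3],
    [4.5,0.1,-0.3],
    [4.5,0.2,-0.3],
    [4.5,0.2,-0.3],
    [4.5,0.2,-0.3],
    [4.5,0.2,-0.3],
    [4.5,0.2,-0.2],
    [3.5,0,-0.2],
    [2,0,0],
    [0,0,0],
  ],
  rotation=[
    [0,0,0],
    [0,0,0],
    [0,0,0],
    [0,0,0],
    [0,0,0],
    [0,0,0],
    [0,0,0],
    [0,0,0],
    [0,0,0],
    [0,0,0],
    [0,0,0],
    [0,0,0],
  ],
  claw=[5,5,5,5,5,5,5,5,5,5,5,5],
)

```text
t: 11.65
tcp_pos: [0.6143, 0.0121, 0.3252]
tool_rot: [-1.571, 0.002, -1.0]
wrist_force: [0.8, -0.8, -0.1]
width: 0.585
```

```bash
python3 - <<'E'
from h import *
import cv2,json
plan([.613,.017,.33],.58,0)
s=bot.sense();im=bot.capture("wrist");cv2.imwrite("pics/w2.png",im)
json.dump({k:np.asarray(s[k]).tolist() for k in("tcp_pos","tool_rot")},open("w2.json","w"));print(s["tcp_pos"],s["joint_pos"])
E
```

```text
t 11.65 rot [ 0.001 -0.01  -0.002] travel cm [-0.48 -0.48  0.16] now cm (unturned) [-0.49 -0.48  0.15] width 0.585 F [ 0.8 -0.8 -0.1]
[0.61433556 0.01207731 0.32517344] [ 0.38497932  0.4916728  -0.68565066  1.5140745   0.31854201  1.25153284
  0.22704195]
```

View pics/w2.png

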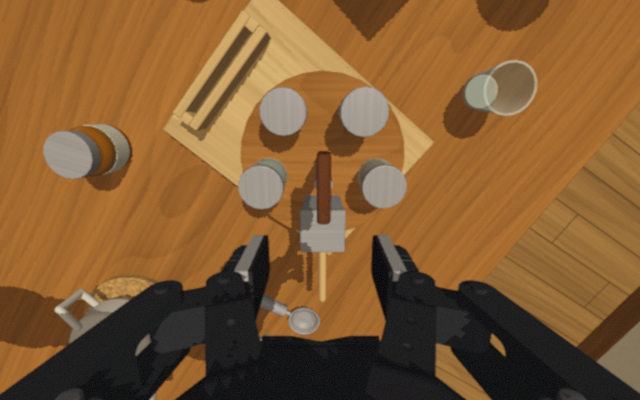

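The bar's top is at (323,153)–(323.5,222), almost parallel to the finger planes; the handle runs down to (323,300). The slot is at (222,75), empty.

```bash
python3 - <<'E'
from h import *
import json
s=json.load(open("w2.json"))
for nm,p,z in(("bar",[(323.5,153),(324,222)],.208),("handle",[(323,252),(323,300)],.09),("slot",[(261,27),(192,127)],.05),("rimstand",[(248,0),(164,128)],.012),("rim2",[(164,128),(240,186)],.012)):
    q=ray("wrist",p,z,s);d=q[1]-q[0];print(nm,q.round(4).tolist(),q.mean(0).round(4),np.arctan2(d[1],d[0]).round(4),np.linalg.norm(d).round(4))
b=ray("wrist",[(323.5,153),(324,222)],.208,s).mean(0)
plan([b[0],b[1],.201],.57,0)
E
```

```text
bar [[0.5981, 0.042, 0.208], [0.6297, -0.0061, 0.208]] [0.6139 0.018  0.208 ] -0.9896 0.0576
handle [[0.6761, -0.0775, 0.09], [0.714, -0.1363, 0.09]] [ 0.695  -0.1069  0.09  ] -0.9973 0.07
slot [[0.4706, 0.1081, 0.05], [0.4541, -0.038, 0.05]] [0.4624 0.0351 0.05  ] -1.6836 0.1471
rimstand [[0.4318, 0.1294, 0.012], [0.4105, -0.0703, 0.012]] [0.4212 0.0296 0.012 ] -1.677 0.2009
rim2 [[0.4105, -0.0703, 0.012], [0.5388, -0.0861, 0.012]] [ 0.4747 -0.0782  0.012 ] -0.1227 0.1293
t 11.70 rot [-0.     0.004 -0.003] travel cm [-0.23 12.45  0.2 ] now cm (unturned) [-0.18 12.45  0.2 ] width 0.586 F [-0.2  1.8  0.4]
```

Call:
step_arm(
  travel=[
    [-0.2,1,0.2],
    [0,2,0],
    [0,2.5,0],
    [0,2.5,0],
    [0,2.5,0],
    [0,1.2,0],
    [0,0.7,0],
    [0,0,0],
    [0,0,0],
  ],
  rotation=[
    [0,0,0],
    [0,0,0],
    [0,0,0],
    [0,0,0],
    [0,0,0],
    [0,0,0],
    [0,0,0],
    [0,0,0],
    [0,0,0],
  ],
  claw=[5,5,5,5,5,5,5,5,5],
  force=50,
)

```text
t: 12.6
tcp_pos: [0.6146, 0.019, 0.2032]
tool_rot: [-1.569, 0.002, -0.995]
wrist_force: [0.1, 0.3, 1.1]
width: 0.585
```

```bash
python3 -c "
from h import *
plan([.614,.018,.201],.577);print(bot.sense()['joint_pos'])"
```

```text
t 12.60 rot [-0.002 -0.001 -0.002] travel cm [ 0.05  0.22 -0.1 ] now cm (unturned) [ 0.05  0.22 -0.1 ] width 0.585 F [0.1 0.3 1.1]
[ 0.34553927  0.60771894 -0.64096642  1.64576964  0.40837435  1.02452875
  0.151088  ]
```

Call:
step_arm(
  travel=[
    [0,0,0],
    [0,0,0],
    [0,0,0],
    [0,0,0],
    [0,0,0],
    [0,0,0],
    [0,0,0],
  ],
  rotation=[
    [0,0,0],
    [0,0,0],
    [0,0,0],
    [0,0,0],
    [0,0,0],
    [0,0,0],
    [0,0,0],
  ],
  claw=[0,0,0,0,0,0,0],
  force=60,
)

```text
t: 13.3
tcp_pos: [0.6138, 0.0179, 0.203]
tool_rot: [-1.571, 0.002, -0.996]
wrist_force: [-4.0, -0.7, 5.9]
width: 0.124
```

Call:
step_arm(
  travel=[
    [0,0,0],
    [0,0,0],
    [0,0,0],
    [0,0,0],
    [0,0,0],
    [0,0,0],
  ],
  rotation=[
    [0,0.02,0],
    [0,0.04,0],
    [0,0.06,0],
    [0,0.06,0],
    [0,0.06,0],
    [0,0.06,0],
  ],
  claw=[0,0,0,0,0,0],
)

```text
t: 13.9
tcp_pos: [0.6144, 0.0182, 0.203]
tool_rot: [-1.57, 0.002, -1.298]
wrist_force: [-0.3, -1.3, 3.4]
width: 0.121
```

```bash
python3 -c "
from h import *
s=bot.sense();print(s['tcp_pos'],s['tool_rot'],s['wrist_force'],s['torque'],s['width'],s['joint_pos'])"
```

```text
[0.61437083 0.0182092  0.20301233] [-1.56988729e+00  1.56133161e-03 -1.29794207e+00] [-0.29957946 -1.31065996  3.42925689] [-0.15687126  0.17554917  0.1986398 ] 0.12092256789369325 [ 0.30114109  0.59013965 -0.57188523  1.64884526  0.36174117  1.00959102
 -0.11556062]
```

Call:
step_arm(
  travel=[
    [0,0,0],
    [0,0,0],
    [0,0,0],
    [0,0,0],
    [0,0,0],
    [0,0,0],
    [0,0,0],
    [0,0,0],
    [0,0,0],
    [0,0,0],
    [0,0,0],
    [0,0,0],
  ],
  rotation=[
    [0,0.07,0],
    [0,0.07,0],
    [0,0.07,0],
    [0,0.07,0],
    [0,0.07,0],
    [0,0.07,0],
    [0,0.07,0],
    [0,0.07,0],
    [0,0.07,0],
    [0,0.07,0],
    [0,0.07,0],
    [0,0.07,0],
  ],
  claw=[0,0,0,0,0,0,0,0,0,0,0,0],
)

```text
t: 15.1
tcp_pos: [0.6163, 0.0179, 0.2031]
tool_rot: [-1.568, 0.004, -2.139]
wrist_force: [6.0, -1.0, -2.4]
width: 0.122
```

```bash
python3 -c "
from h import *
plan([.614,.018,.203],-1.689);s=bot.sense();print(s['tcp_pos'],s['tool_rot'],s['wrist_force'],s['torque'],s['width'],s['joint_pos'])"
```

```text
t 15.10 rot [-0.     1.121 -0.005] travel cm [0.23 0.01 0.02] now cm (unturned) [ 0.12  0.   -0.19] width 0.122 F [ 6.  -1.  -2.4]
[0.61626596 0.01792899 0.20305229] [-1.5680169   0.00419079 -2.13854198] [ 5.96549197 -1.02716738 -2.3800185 ] [-0.28733294 -1.20853864  0.18340056] 0.12185197990091638 [ 0.17020774  0.55335543 -0.37944716  1.65568197  0.23612556  0.97318811
 -0.85822656]
```

Call:
step_arm(
  travel=[
    [0.05,0,-0.1],
    [0.05,0,-0.05],
    [0,0,0],
    [0,0,0],
    [0,0,0],
    [0,0,0],
    [0,0,0],
    [0,0,0],
    [0,0,0],
    [0,0,0],
    [0,0,0],
    [0,0,0],
  ],
  rotation=[
    [0,0.07,0],
    [0,0.07,0],
    [0,0.07,0],
    [0,0.07,0],
    [0,0.07,0],
    [0,0.07,0],
    [0,0.07,0],
    [0,0.07,0],
    [0,0.07,0],
    [0,0.07,0],
    [0,0.07,0],
    [0,0.07,0],
  ],
  claw=[0,0,0,0,0,0,0,0,0,0,0,0],
)

```text
t: 16.3
tcp_pos: [0.6172, 0.0163, 0.2031]
tool_rot: [-1.57, 0.01, -2.98]
wrist_force: [16.6, -4.8, -10.2]
width: 0.121
```

Call:
step_arm(
  travel=[
    [0,0,0],
    [0,0,0],
    [0,0,0],
    [0,0,0],
    [0,0,0],
    [0,0,0],
    [0,0,0],
    [0,0,0],
  ],
  rotation=[
    [0,0.06,0],
    [0,0.06,0],
    [0,0.06,0],
    [0,0.05,0],
    [0,0.03,0],
    [0,0.02,0],
    [0,0,0],
    [0,0,0],
  ],
  claw=[0,0,0,0,0,0,0,0],
)

```text
t: 17.1
tcp_pos: [0.6172, 0.0157, 0.2031]
tool_rot: [-1.572, 0.01, 3.025]
wrist_force: [16.3, -5.1, -10.5]
width: 0.124
```

```bash
python3 - <<'E'
from h import *
import cv2,json
plan([.614,.018,.203],-1.689);s=bot.sense();print(s['tcp_pos'],s['tool_rot'],s['wrist_force'],s['torque'],s['width'],s['joint_pos'])
json.dump({k:np.asarray(s[k]).tolist() for k in("tcp_pos","tool_rot")},open("w3.json","w"))
w=bot.capture("wrist");cv2.imwrite("pics/w3.png",w);t=bot.capture("top");cv2.imwrite("pics/t3.png",t);c=bot.capture("scene");cv2.imwrite("pics/s3.png",c)
r=lambda i,k:cv2.resize(i,None,fx=k,fy=k,interpolation=cv2.INTER_CUBIC)
o=np.zeros((600,800,3),np.uint8);o[:300,:480]=r(w,.75);o[:300,480:780]=r(c[165:290,260:385],2.4);o[300:600,:380]=r(t[105:255,190:380],2);o[300:,400:796]=r(t[100:250,180:378],2)*0
o[300:550,400:800]=r(w,.625)*0+r(w[0:250,120:520],1)
cv2.imwrite("pics/c3.png",o)
E
```

```text
t 17.10 rot [ 0.001  0.002 -0.01 ] travel cm [ 0.35  0.01 -0.19] now cm (unturned) [ 0.35  0.   -0.19] width 0.124 F [ 16.3  -5.1 -10.5]
[0.61723793 0.01566248 0.20305609] [-1.57184785  0.01044628  3.02534124] [ 16.25494577  -5.14999789 -10.47777738] [-1.20348483 -3.11317209 -0.05542253] 0.12393619757796256 [-0.01146273  0.5249301  -0.12077419  1.67046787  0.07652832  0.94032833
 -1.84768147]
```

View pics/c3.png

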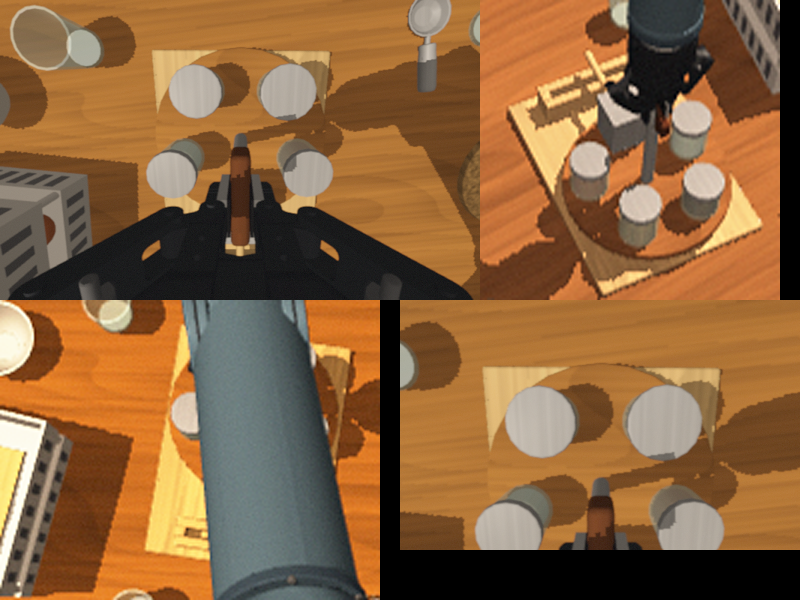

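The carousel sits with the tin in front, the handle over the slot, and the jars symmetric about the bar's line. There is some side force (16 N) from gripping slightly off-axis, so I ease it before the precise angle check.

Call:
step_arm(
  travel=[
    [-0.1,0,0],
    [-0.1,0,0],
    [-0.1,0,0],
    [0,0,0],
    [0,0,0],
    [0,0,0],
  ],
  rotation=[
    [0,0,0],
    [0,0,0],
    [0,0,0],
    [0,0,0],
    [0,0,0],
    [0,0,0],
  ],
  claw=[0,0,0,0,0,0],
)

```text
t: 17.85
tcp_pos: [0.6174, 0.0156, 0.2031]
tool_rot: [-1.571, 0.004, 3.026]
wrist_force: [5.0, -3.8, -1.5]
width: 0.12
```

```bash
python3 - <<'E'
from h import *
import cv2,json
plan([.616,.0175,.203],-1.689);s=bot.sense();print(s['tcp_pos'],s['tool_rot'],s['wrist_force'],s['torque'],s['width'])
st={k:np.asarray(s[k]) for k in("tcp_pos","tool_rot")}
w=bot.capture("wrist");cv2.imwrite("pics/w4.png",w)
l=cv2.createLineSegmentDetector().detect(cv2.cvtColor(w,cv2.COLOR_BGR2GRAY))[0][:,0]
L=np.hypot(l[:,2]-l[:,0],l[:,3]-l[:,1])
for a in l[(L>35)&(l[:,[1,3]].max(1)<345)&(l[:,[0,2]].min(1)>190)&(l[:,[0,2]].max(1)<450)]:
    z=.208 if abs(a[0]-320)<25 else .012
    q=ray("wrist",a.reshape(2,2),z,st);d=q[1]-q[0];print(a.round(0),q[:,:2].round(3).tolist(),"ang",np.arctan2(d[1],d[0]).round(4))
E
```

```text
t 17.85 rot [ 0.     0.002 -0.004] travel cm [ 0.16  0.01 -0.17] now cm (unturned) [ 0.16  0.   -0.17] width 0.12 F [ 5.  -3.8 -1.5]
[0.61736439 0.01561063 0.20305031] [-1.57110734  0.00427143  3.02556739] [ 4.97683326 -3.75483791 -1.49415413] [-1.03919471 -1.05302575 -0.10931722] 0.12012991615846333
[332. 197. 338. 265.] [[0.649, 0.007], [0.619, 0.008]] ang 3.1142
[302. 274. 305. 234.] [[0.616, 0.024], [0.634, 0.02]] ang -0.1982
[209. 147. 223. 112.] [[0.659, 0.125], [0.692, 0.104]] ang -0.5734
[286.  66. 203.  65.] [[0.727, 0.036], [0.736, 0.114]] ang 1.4532
[437.  67. 367.  66.] [[0.709, -0.107], [0.717, -0.041]] ang 1.4493
[202.  67. 208. 147.] [[0.735, 0.116], [0.66, 0.125]] ang 3.0163
[308. 242. 307. 313.] [[0.631, 0.019], [0.596, 0.024]] ang 3.0026
[326.  60. 363.  64.] [[0.701, 0.004], [0.698, -0.01]] ang -1.7807
[385.  81. 349.  66.] [[0.702, -0.057], [0.72, -0.024]] ang 1.0663
```

```bash
python3 -c "
from plant import bot
print(bot.sign_off())"
```

```text
the job is handed in; nothing more can be done
None
```

I finished the job and handed it in at about 18 s, with the arm still gripping the bar so the carousel is held.

- **Board:** I lifted the plywood board straight up out of the rack and laid it in the upper basket. The pictures show it lying flat inside, and the red look-alike was left alone.
- **Carousel:** I gripped the bar above the post and turned it about 2.26 rad clockwise. The last pictures show the tin in front, the handle over the empty slot, and the jars about symmetric about the bar's line.
- **Angle check:** The gripper sits at −0.116 rad and the stand's edges measure about −0.12 rad, so the carousel is about 0.005 rad off the front. Two cruder image readings disagreed by about 0.02 rad: one bar edge and the jar midpoints. Another detected bar edge gave a clearly bad angle, and I ignored it.
- **Forces:** The grip was about 3 mm off the turning axis, which built up 16 N of side force. I eased that to about 6 N before handing in.
- **Bystanders:** None showed any movement in the pictures I took. I did not measure their positions again at the end.

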